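Sort tagged dough scrapers into the pass and reject trays

ROBOT

A 6-joint arm with a two-finger parallel gripper is mounted at the origin on the work surface. World frame = base frame: x ahead of the robot, y to its left, z up, the work surface at z = 0. Lengths are in m, angles in rad, forces in N, time in s.
With the tool pointing down it reaches from about 0.3 to 0.775 m from the base axis. Payload 14.6 kg.
Tool frame: the origin (TCP) lies on the centre line of the jaws, within the pads' length; the fingertips stand 11 mm ahead of it and the grasp point (between the pads) lies 8 mm behind it; y points along the fingers, x is the direction in which the jaws open and shut, and the axes are right-handed (so a half turn about y gives the same grasp; the last joint's range is limited). The gripper opens to 94 mm and grips with 3 to 60 N. Pads are 16 mm wide; open, the fingers measure 119 mm over their backs; the gripper's body (75 mm by 177 mm) begins 78 mm behind the grasp point.
Start: joints at [-1.265, 0.3, 1.521, -0, 1.321, -0.067], TCP at [0.2, -0.512, 0.216] pointing down, gripper open.
Joint ranges: [-3.03, 3.03], [-0.79, 2.21], [0.23, 2.52], [-1.04, 4.18], [0, 3.07], [-2.55, 2.55]. Speed limits (rad/s): [2.22, 2.22, 2.57, 3.14, 3.14, 3.14].

INTERFACE

Orientations are given as [roll, pitch, yaw] about the fixed x, y, z axes, in that order (R = Rz(yaw) Ry(pitch) Rx(roll)).
In Python, from station import ctrl, imaging gives the robot as it stands. The module is installed in compiled form; this text tells all that it offers.
- The arm moves only by the tool apply_moves, never from a script. Its argument "deltas" is a list of rows, each an object with "dp": the shift along the tool's x, y, z in m, a list of three; "roll": the turn about the tool's y in rad; "grip": the closure, from -1 (fully open) to 1 (shut). In form: [{"dp": [tx, ty, tz], "roll": roll, "grip": grip}, ...]. A call has 1 to 10 rows; each row shifts and turns the commanded pose from where the row before left it, along the tool's axes as they then stand; what a row does not reach is not made up. A row lasts 1/8 s, in which the tool goes at most 62.5 mm and 10.7 degrees, less where a joint would pass 70% of its speed; a pose out of reach is approached as far as the arm can. A call with a gripper value outside its range is refused whole. The fingers move at their own pace and stop on an object; "newtons" is the grip in N (left out, the last holds). Time passes only in rows, so rows that do not move let the fingers close. It gives the time, the measured TCP pose, the force and the opening at its end, in the units of the state.
- ctrl.get_obs(): the state, without advancing time (a new reading comes with each control period).
- imaging.camera(name): name is "scene" or "top" or "wrist"; returns the picture (400x640x3 uint8, blue, green, red); there is no depth.
- imaging.camera_info(name): a dict with "K" (3x3 intrinsics, pixels), "world_from_camera" (4x4, takes a point from camera to world coordinates). Camera axes: x right, y down, z forward; pixel columns grow to the right and rows downward; lengths in m; the calibration is good to about 2 mm. A picture is of the moment at which its call begins: read the wrist's pose just before it. camera_info takes no time and is no camera call; for the wrist camera it gives the pose at the moment of the call.
- ctrl.hand_in(): hands the job in, once; it reports no verdict.
The state is a dict: "time_s": time; "qpos": joint angles; "joint_vel": joint speeds; "tau": joint torques, N m; "ee_pos": TCP position; "eef_rot": TCP orientation; "force": force on the tool from outside, world axes, zero at the start; "moment": the same for the moment, N m; "grip_width": finger opening in m.
Only numpy, scipy, OpenCV 4.12 (cv2) and the standard library are available. Lean on these libraries where they do the work, as an engineer would, in place of code of your own. Each camera call takes 0.05 s, during which the arm holds its last target. There are 200 camera calls.

TASK

The dough scrapers on the wooden board have been inspected: lay the two with green tags flat in the green tray, one in each compartment with its blade towards the yellow bar, and lay the one with the red tag flat in the red tray, either way round. Set each one down rather than dropping it, and leave the bowl and the flour shaker where they are.

Things in the scene. Friction and masses are not known exactly. Their poses are not given: they have to be found in the camera images.
- scraper_a: loose dough scraper with a green tag, 170 mm long, 0.18 kg. Black handle 26 mm wide, 30 mm tall, x -85 to +35 mm; flat steel blade 60 mm wide, 4 mm thick, to x = +85 mm; undersides flush, so it lies flat. Origin: underside, mid-length; +x towards the blade edge, z up. The green tag is a sleeve round the handle's butt (x -82 to -40 mm). Centre of mass near x = 0. Starts on the board.
- scraper_a_tip (a point): middle of the blade edge of scraper_a: the far end of the tool on its +x axis, 2 mm above its underside
- scraper_a_grip (a point): good place to grip scraper_a: in the handle, 10 mm behind mid-length, 20 mm above the underside; the handle is 26 mm wide there
- scraper_b: loose dough scraper with a green tag, 170 mm long, 0.18 kg. Black handle 26 mm wide, 30 mm tall, x -85 to +35 mm; flat steel blade 60 mm wide, 4 mm thick, to x = +85 mm; undersides flush, so it lies flat. Origin: underside, mid-length; +x towards the blade edge, z up. The green tag is a sleeve round the handle's butt (x -82 to -40 mm). Centre of mass near x = 0. Starts on the board.
- scraper_b_tip (a point): middle of the blade edge of scraper_b: the far end of the tool on its +x axis, 2 mm above its underside
- scraper_b_grip (a point): good place to grip scraper_b: in the handle, 10 mm behind mid-length, 20 mm above the underside; the handle is 26 mm wide there
- scraper_r: loose dough scraper with a red tag, 170 mm long, 0.18 kg. Black handle 26 mm wide, 30 mm tall, x -85 to +35 mm; flat steel blade 60 mm wide, 4 mm thick, to x = +85 mm; undersides flush, so it lies flat. Origin: underside, mid-length; +x towards the blade edge, z up. The red tag is a sleeve round the handle's butt (x -82 to -40 mm). Centre of mass near x = 0. Starts on the board.
- scraper_r_tip (a point): middle of the blade edge of scraper_r: the far end of the tool on its +x axis, 2 mm above its underside
- scraper_r_grip (a point): good place to grip scraper_r: in the handle, 10 mm behind mid-length, 20 mm above the underside; the handle is 26 mm wide there
- board: fixed wooden board on which the scrapers lie at the start, 350 x 220 mm, 10 mm thick (top at z = 0.010); origin under its centre, +x along its length
- pass_tray: fixed green-walled tray (passed tools), steel floor, two equal long compartments side by side, centred at y = +48.5 and -48.5 mm. Origin under its centre, +x along the compartments to the end with a yellow bar. 205 x 199 mm, plus the bar, 22 mm wide, outside the +x wall; floor 4 mm thick, walls and divider 5 mm thick, tops 16 mm above the table
- pass_left (a point): the +y compartment of the pass tray: middle of its floor; 195 mm along the tray's x and 92 mm wide inside, axes as the tray's
- pass_right (a point): the -y compartment of the pass tray: middle of its floor; 195 mm along the tray's x and 92 mm wide inside, axes as the tray's
- reject_tray: fixed red-walled tray with a steel floor and one long compartment (for rejects); origin under its centre, +x along its length. 205 x 102 mm outside, 195 x 92 mm inside; floor 4 mm thick, walls 5 mm thick and 16 mm high above the table
- reject_mid (a point): middle of the floor of the reject tray
- bowl: bystander: white bowl, 110 mm across and 60 mm high; origin under its centre
- shaker: bystander: metal flour shaker, 64 mm across and 75 mm high; origin under its centre
Things that resemble listed ones, but are neither listed nor needed, are in the scene too. Leave any purple look-alike of the scraper_a alone.

How it is judged:
By the outcome, as a careful person would: the job done as asked, in the order asked, and still so for the second after the job is handed in, with the robot touching nothing.
It also fails if it takes over 72 s, if anything falls off the work surface, if the arm or the gripper's body presses on something with over 40 N, if the wrist force passes 120 N, or if a joint passes its speed limit or range.

## Working session

There is one attempt and no reset: what is moved stays moved. The work goes in short steps, Python scripts to look and compute and a tool call to move; the robot and the scene stay as the last step left them, time stands still between calls to the robot, and variables do not carry over. Pictures are saved under pics/ and viewed, about 8 in all and at most 12, crops included, and the job is handed in when it is done.

Besides the shell and the picture viewer there is one more tool, called as name(argument=value, ...), one argument or row to a line, values as JSON. apply_moves: Moves the arm, as the interface text tells. Its arguments: {"type":"object","properties":{"deltas":{"type":"array"},"newtons":{"type":"number"}},"required":["deltas"]}

```bash
mkdir -p pics
python3 - <<'E'
from station import ctrl, imaging
import cv2,numpy as np
np.set_printoptions(precision=4,suppress=True)
o=ctrl.get_obs();print(o)
for n in("top","scene"):
    cv2.imwrite(f"pics/{n}1.png",imaging.camera(n)); i=imaging.camera_info(n);print(n,i["K"],i["world_from_camera"])
E
```

```text
{'time_s': 0.0, 'qpos': array([-1.2646,  0.3005,  1.5216, -0.    ,  1.3207, -0.0666]), 'joint_vel': array([-0.0017,  0.0005, -0.0009, -0.0005, -0.0017,  0.001 ]), 'tau': array([  0.0001, -53.1809, -35.2737,   0.0708,   0.0244,  -0.0001]), 'ee_pos': array([ 0.2002, -0.512 ,  0.2159]), 'eef_rot': array([-1.5707,  0.0011, -1.198 ]), 'force': array([-0.5679, -0.137 ,  0.6657]), 'moment': array([-0.027 ,  0.0344, -0.0363]), 'grip_width': 0.09406438019911977}
top [[426.4357   0.     323.1934]
 [  0.     426.4357 195.0257]
 [  0.       0.       1.    ]] [[ 0.0235 -0.9973  0.069   0.4327]
 [-0.9997 -0.0233  0.0035  0.0356]
 [-0.0019 -0.0691 -0.9976  1.3455]
 [ 0.      0.      0.      1.    ]]
scene [[449.9823   0.     317.4452]
 [  0.     449.9823 197.6906]
 [  0.       0.       1.    ]] [[ 0.2216  0.5811 -0.7831  1.3649]
 [ 0.9751 -0.1341  0.1764 -0.1655]
 [-0.0025 -0.8027 -0.5963  0.7026]
 [ 0.      0.      0.      1.    ]]
```

View pics/top1.png

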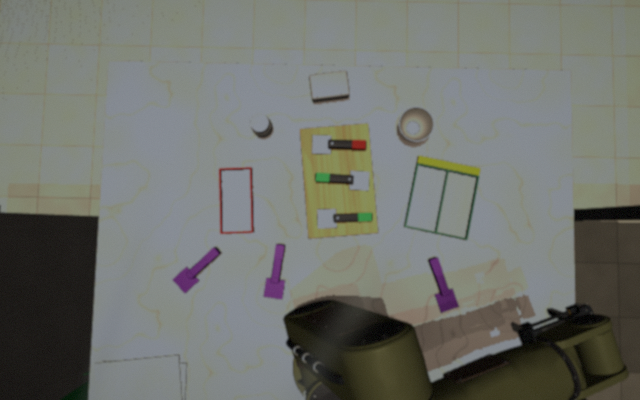

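The top view shows the red-tagged scraper at about (340,145), the green-tagged ones at (342,180) and (345,217), and purple look-alikes at (197,270), (276,270) and (443,285), which I will leave alone. The red tray is at (236,200), the green tray at (442,198) with its yellow bar at the top (+x), the shaker at (262,126) and the bowl at (415,126). One close crop will check this.

```bash
cat > h.py <<'E'
from station import ctrl, imaging
import cv2,numpy as np
np.set_printoptions(precision=4,suppress=True)
def world(n,px,z,info=None):
    i=info or imaging.camera_info(n);T=np.array(i["world_from_camera"]);K=np.array(i["K"])
    u=np.c_[np.atleast_2d(px).astype(float),np.ones(len(np.atleast_2d(px)))]@np.linalg.inv(K).T
    d=u@T[:3,:3].T; return T[:3,3]+d*((z-T[2,3])/d[:,2])[:,None]
def pix(n,P,info=None):
    i=info or imaging.camera_info(n);T=np.linalg.inv(np.array(i["world_from_camera"]))
    c=np.atleast_2d(P)@T[:3,:3].T+T[:3,3];c=c@np.array(i["K"]).T;return c[:,:2]/c[:,2:]
E
python3 - <<'E'
from h import *
im=cv2.imread("pics/top1.png")
c=cv2.resize(im[115:250,290:490],None,fx=4,fy=4,interpolation=cv2.INTER_CUBIC)
cv2.imwrite("pics/crop1.png",cv2.convertScaleAbs(c,alpha=1.3))
hsv=cv2.cvtColor(im,cv2.COLOR_BGR2HSV)
i=imaging.camera_info("top")
for nm,lo,hi in(("g",(45,120,60),(80,255,255)),("r",(0,170,60),(6,255,255)),("r2",(174,150,60),(180,255,255)),("y",(22,170,100),(32,255,255))):
    m=cv2.inRange(hsv,lo,hi);n,l,s,ce=cv2.connectedComponentsWithStats(m)
    for k in range(1,n):
        if s[k,4]>25: print(nm,s[k],ce[k],world("top",ce[k],.03,i)[0])
E
```

```text
g [316 173  14   9 107] [322.0841 177.4486] [0.5782 0.0449 0.03  ]
g [358 213  14   9 107] [364.3271 216.6262] [ 0.4599 -0.0881  0.03  ]
r [352 141  13   8 100] [358.24 144.56] [ 0.6839 -0.0653  0.03  ]
y [418 157  61  18 263] [448.2548 165.2319] [ 0.6255 -0.3459  0.03  ]
```

View pics/crop1.png

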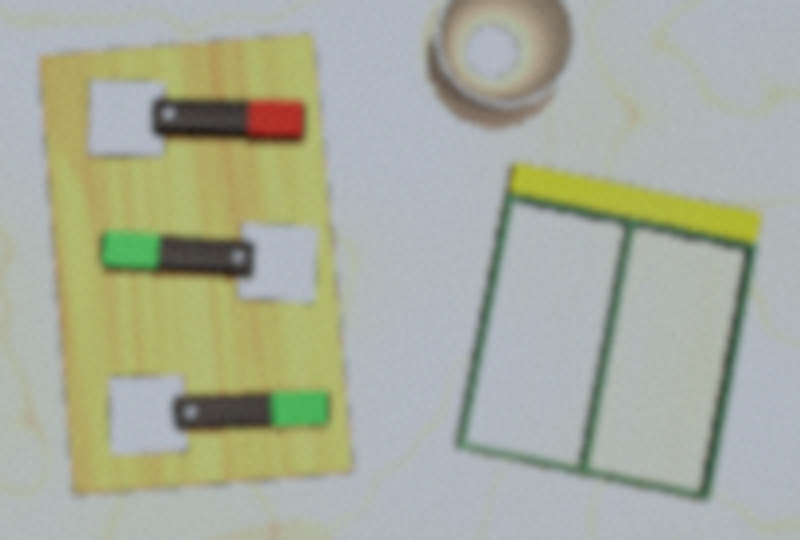

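Run:
```python
from h import *
im=cv2.imread("pics/top1.png");i=imaging.camera_info("top")
f=lambda p:np.array([290,115])+(np.array(p,float)+.5)/4-.5
for nm,t,e in(("R",(276,119),(89,118)),("M",(131,250),(317,264)),("L",(300,409),(109,415))):
    a=world("top",f(t),.04,i)[0,:2];b=world("top",f(e),.014,i)[0,:2]
    d=b-a;L=np.hypot(*d);d/=L;th=np.arctan2(d[1],d[0])
    print(nm,"len(146)",L*1e3,"theta",th,"origin",a+d*.061,b-d*.085,"grip",(a+b)/2+d*(-.012-.010))
c=world("top",[f(p) for p in((510,196),(752,243),(707,497),(459,446))],.016,i)[:,:2]
print(c,"center",c.mean(0));ax=(c[0]+c[1]-c[2]-c[3])/2;ay=(c[0]-c[1]+c[3]-c[2])/2
print(ax,ay,np.linalg.norm(ax),np.linalg.norm(ay),np.arctan2(ax[1],ax[0]),np.arctan2(-ay[0],ay[1]))
hsv=cv2.cvtColor(im[150:250,205:270],cv2.COLOR_BGR2HSV)
m=cv2.inRange(hsv,(0,90,40),(12,255,255))|cv2.inRange(hsv,(168,90,40),(180,255,255))
pts=cv2.findNonZero(m).reshape(-1,2)+[205,150]
w=world("top",pts,.016,i)[:,:2].astype(np.float32);r=cv2.minAreaRect(w);print("red",len(pts),r)
```

```text
R len(146) 145.5034144647998 theta 1.554597321469422 origin [ 0.6836 -0.0047] [ 0.6836 -0.0052] grip [ 0.6834 -0.015 ]
M len(146) 145.98525003442296 theta -1.6032444131738786 origin [ 0.5762 -0.017 ] [ 0.5762 -0.017 ] grip [ 0.5765 -0.007 ]
L len(146) 146.48386278661803 theta 1.6229974308882194 origin [ 0.4558 -0.0271] [ 0.4558 -0.0267] grip [ 0.4563 -0.0369]
[[ 0.6303 -0.2523]
 [ 0.5977 -0.442 ]
 [ 0.3988 -0.4069]
 [ 0.4337 -0.2143]] center [ 0.5151 -0.3289]
[ 0.1978 -0.0366] [0.0338 0.1911] 0.20113972626545962 0.19411218964151356 -0.18279282035448635 -0.1750265174890868
red 302 ((0.5026575326919556, 0.31308531761169434), (0.203690305352211, 0.10242190957069397), 3.5830671787261963)
```

```bash
cat >> h.py <<'E'
def plan(target,yaw,n):
    o=ctrl.get_obs();p=np.array(o["ee_pos"]);y0=o["eef_rot"][2]
    dy=(yaw-y0+np.pi)%(2*np.pi)-np.pi if abs(yaw-y0)>np.pi else yaw-y0
    S=np.zeros((2,2))
    for k in range(n):
        a=y0+dy*k/n;S+=np.array([[np.cos(a),-np.sin(a)],[np.sin(a),np.cos(a)]])
    d=np.linalg.solve(S,np.array(target[:2])-p[:2])
    print("t",round(o["time_s"],2),"pos",p,"rot",o["eef_rot"],"n",n,"dp",np.round([d[0],-(target[2]-p[2])/n,d[1]],5),"roll",round(-dy/n,4),"force",o["force"],"w",o["grip_width"])
E
python3 -c "
from h import *
plan([.5765,-.007,.15],-.032,14)"
```

```text
t 0.1 pos [ 0.2002 -0.512   0.2159] rot [-1.5708  0.001  -1.198 ] n 14 dp [-0.0008  0.0047  0.0476] roll -0.0833 force [ 0.0612 -0.1355 -0.065 ] w 0.09426102364635018
```

apply_moves(
  deltas=[
    {"dp": [-0.001, 0.005, 0.048], "roll": -0.083, "grip": -0.5},
    {"dp": [-0.001, 0.005, 0.048], "roll": -0.083, "grip": -0.5},
    {"dp": [-0.001, 0.005, 0.048], "roll": -0.083, "grip": -0.5},
    {"dp": [-0.001, 0.005, 0.048], "roll": -0.083, "grip": -0.5},
    {"dp": [-0.001, 0.005, 0.048], "roll": -0.083, "grip": -0.5},
    {"dp": [-0.001, 0.005, 0.048], "roll": -0.083, "grip": -0.5},
    {"dp": [-0.001, 0.005, 0.048], "roll": -0.083, "grip": -0.5},
    {"dp": [-0.001, 0.005, 0.048], "roll": -0.083, "grip": -0.5},
    {"dp": [-0.001, 0.005, 0.048], "roll": -0.083, "grip": -0.5},
    {"dp": [-0.001, 0.005, 0.048], "roll": -0.083, "grip": -0.5},
  ],
)

```text
time_s: 1.35
ee_pos: [0.5367, -0.1869, 0.1659]
eef_rot: [-1.571, 0.001, -0.365]
force: [-0.3, -0.4, 0.1]
grip_width: 0.0705
```

```bash
python3 -c "
from h import *
plan([.5765,-.007,.15],-.032,5)"
```

```text
t 1.35 pos [ 0.5367 -0.1869  0.1659] rot [-1.5708  0.0006 -0.3653] n 5 dp [-0.0005  0.0032  0.037 ] roll -0.0667 force [-0.2619 -0.3939  0.0573] w 0.07049088706473605
```

apply_moves(
  deltas=[
    {"dp": [-0.0005, 0.003, 0.037], "roll": -0.067, "grip": -0.3},
    {"dp": [-0.0005, 0.003, 0.037], "roll": -0.067, "grip": -0.3},
    {"dp": [-0.0005, 0.003, 0.037], "roll": -0.067, "grip": -0.3},
    {"dp": [-0.0005, 0.003, 0.037], "roll": -0.067, "grip": -0.3},
    {"dp": [-0.0005, 0.003, 0.037], "roll": -0.067, "grip": -0.3},
    {"dp": [0, 0, 0], "roll": 0, "grip": -0.3},
  ],
)

```text
time_s: 2.1
ee_pos: [0.5763, -0.0067, 0.1509]
eef_rot: [-1.571, 0.001, -0.03]
force: [0.6, -0.7, 1.0]
grip_width: 0.061
```

```bash
python3 -c "
from h import *
i=imaging.camera_info('wrist');cv2.imwrite('pics/w1.png',imaging.camera('wrist'))
plan([.5765,-.007,.026],-.032,5)
print(i)
d=np.array([np.cos(-1.603),np.sin(-1.603)]);o=np.array([.5762,-.017])
for x,z in((-.085,.04),(-.061,.04),(.035,.04),(.085,.014)): print(x,pix('wrist',[*(o+d*x),z],i))
"
```

```text
t 2.15 pos [ 0.5763 -0.008   0.1511] rot [-1.5708  0.0007 -0.0319] n 5 dp [0.     0.025  0.0002] roll 0.0 force [-0.3945 -0.8938  0.0534] w 0.06097344678560137
{'K': array([[296.4851,   0.    , 325.3488],
       [  0.    , 296.4851, 196.5768],
       [  0.    ,   0.    ,   1.    ]]), 'world_from_camera': array([[ 0.9996, -0.0285, -0.0084,  0.5792],
       [-0.0297, -0.9639, -0.2646,  0.0697],
       [-0.0005,  0.2647, -0.9643,  0.3189],
       [ 0.    ,  0.    ,  0.    ,  1.    ]])}
-0.085 [[325.3059 117.1788]]
-0.061 [[325.2411 143.8953]]
0.035 [[325.0095 239.4877]]
0.085 [[324.9485 270.7474]]
```

View pics/w1.png

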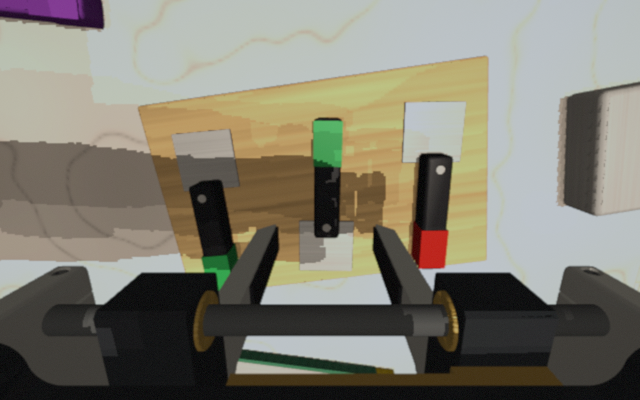

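The wrist view shows the middle green scraper between the fingers: butt at row 118, blade edge at row 270, centre column about 327. That is within 2 px of the prediction (325), so I descend and grip.

apply_moves(
  deltas=[
    {"dp": [0.0015, 0.03, 0], "roll": 0, "grip": -0.3},
    {"dp": [0, 0.035, 0], "roll": 0, "grip": -0.3},
    {"dp": [0, 0.035, 0], "roll": 0, "grip": -0.3},
    {"dp": [0, 0.018, 0], "roll": 0, "grip": -0.3},
    {"dp": [0, 0.007, 0], "roll": 0, "grip": -0.3},
    {"dp": [0, 0, 0], "roll": 0, "grip": 0.4},
    {"dp": [0, 0, 0], "roll": 0, "grip": 0.6},
    {"dp": [0, 0, 0], "roll": 0, "grip": 0.8},
    {"dp": [0, 0, 0], "roll": 0, "grip": 0.8},
    {"dp": [0, 0, 0], "roll": 0, "grip": 0.8},
  ],
  newtons=30,
)

```text
time_s: 3.4
ee_pos: [0.5781, -0.0087, 0.0269]
eef_rot: [-1.571, -0.0, -0.033]
force: [-2.3, 0.1, 5.6]
grip_width: 0.0256
```

```bash
python3 -c "
from h import *
plan([.5138,-.2795,.13],-.179+1.5708,9)"
```

```text
t 3.4 pos [ 0.5781 -0.0087  0.0269] rot [-1.5708 -0.0003 -0.0331] n 9 dp [-0.0249 -0.0115 -0.0226] roll -0.1583 force [-2.3339  0.0901  5.588 ] w 0.0256325059259422
```

apply_moves(
  deltas=[
    {"dp": [0, -0.015, 0], "roll": 0, "grip": 0.8},
    {"dp": [0, -0.03, 0], "roll": 0, "grip": 0.8},
    {"dp": [0, -0.04, 0], "roll": 0, "grip": 0.8},
    {"dp": [0, -0.02, 0], "roll": 0, "grip": 0.8},
    {"dp": [0, 0, 0], "roll": 0, "grip": 0.8},
  ],
)

```text
time_s: 4.03
ee_pos: [0.5786, -0.0087, 0.1333]
eef_rot: [-1.571, -0.003, -0.033]
force: [0.4, -0.1, -2.8]
grip_width: 0.026
```

```bash
python3 -c "
from h import *
plan([.5152,-.2798,.13],-.179+1.5708,12)"
```

```text
t 4.03 pos [ 0.5786 -0.0087  0.1333] rot [-1.571  -0.0032 -0.0329] n 12 dp [-0.019   0.0003 -0.0167] roll -0.1187 force [ 0.429  -0.1307 -2.7543] w 0.025978768720413485
```

apply_moves(
  deltas=[
    {"dp": [-0.019, 0, -0.0167], "roll": -0.119, "grip": 0.8},
    {"dp": [-0.019, 0, -0.0167], "roll": -0.119, "grip": 0.8},
    {"dp": [-0.019, 0, -0.0167], "roll": -0.119, "grip": 0.8},
    {"dp": [-0.019, 0, -0.0167], "roll": -0.119, "grip": 0.8},
    {"dp": [-0.019, 0, -0.0167], "roll": -0.119, "grip": 0.8},
    {"dp": [-0.019, 0, -0.0167], "roll": -0.119, "grip": 0.8},
    {"dp": [-0.019, 0, -0.0167], "roll": -0.119, "grip": 0.8},
    {"dp": [-0.019, 0, -0.0167], "roll": -0.119, "grip": 0.8},
    {"dp": [-0.019, 0, -0.0167], "roll": -0.119, "grip": 0.8},
    {"dp": [-0.019, 0, -0.0167], "roll": -0.119, "grip": 0.8},
  ],
)

```text
time_s: 5.28
ee_pos: [0.4963, -0.2335, 0.1303]
eef_rot: [-1.569, -0.0, 1.161]
force: [0.5, -0.7, -3.0]
grip_width: 0.0259
```

apply_moves(
  deltas=[
    {"dp": [-0.019, 0, -0.0167], "roll": -0.119, "grip": 0.8},
    {"dp": [-0.019, 0, -0.0167], "roll": -0.119, "grip": 0.8},
    {"dp": [0, 0, 0], "roll": 0, "grip": 0.8},
    {"dp": [0, 0, 0], "roll": 0, "grip": 0.8},
  ],
)

```text
time_s: 5.78
ee_pos: [0.5144, -0.2793, 0.1306]
eef_rot: [-1.569, -0.001, 1.393]
force: [-0.7, 0.3, -2.7]
grip_width: 0.0258
```

```bash
python3 -c "
from h import *
i=imaging.camera_info('wrist');cv2.imwrite('pics/w2.png',imaging.camera('wrist'))
plan([.5152,-.2798,.05],-.179+1.5708,4)
print(pix('wrist',[[.5236,-.2813,.004],[.5064,-.3767,.004],[.6213,-.252,.016],[.5996,-.442,.016],[.398,-.406,.016],[.43,-.214,.016]],i))
"
```

```text
t 5.83 pos [ 0.5146 -0.2792  0.1309] rot [-1.5697 -0.0005  1.3938] n 4 dp [-0.0001  0.0202 -0.0002] roll 0.0005 force [-0.4683 -0.8581 -2.505 ] w 0.02562364584754484
[[325.4094 201.2285]
 [231.6993 201.1787]
 [368.2119 285.4548]
 [192.2823 295.4861]
 [165.2599  97.1365]
 [380.4689  94.3457]]
```

View pics/w2.png

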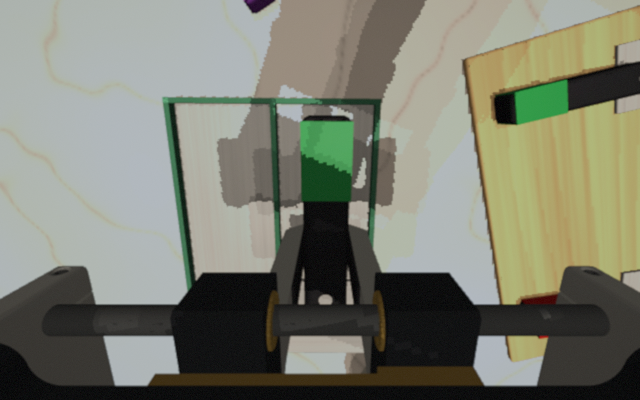

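The wrist view shows the handle centred between the divider (column 275) and the right wall (column 378). The near wall is at row 101, against 95 to 97 predicted, so I shift about 2 mm towards the bar and lower.

apply_moves(
  deltas=[
    {"dp": [0, 0.03, -0.002], "roll": 0, "grip": 0.8},
    {"dp": [0, 0.035, 0], "roll": 0, "grip": 0.8},
    {"dp": [0, 0.025, 0], "roll": 0, "grip": 0.8},
    {"dp": [0, 0.012, 0], "roll": 0, "grip": 0.8},
    {"dp": [0, 0.004, 0], "roll": 0, "grip": 0.8},
    {"dp": [0, 0, 0], "roll": 0, "grip": 0.8},
    {"dp": [0, 0, 0], "roll": 0, "grip": 0.8},
  ],
)

```text
time_s: 6.7
ee_pos: [0.5173, -0.2806, 0.0264]
eef_rot: [-1.572, 0.0, 1.395]
force: [-0.3, -0.1, -2.3]
grip_width: 0.0257
```

```bash
python3 -c "
from h import *
plan([.517,-.28,.021],-.179+1.5708,1)"
```

```text
t 6.7 pos [ 0.5173 -0.2806  0.0264] rot [-1.5721  0.0005  1.3949] n 1 dp [0.0005 0.0053 0.0004] roll 0.0031 force [-0.3324 -0.1201 -2.3234] w 0.025692735612685938
```

apply_moves(
  deltas=[
    {"dp": [0, 0.002, 0], "roll": 0, "grip": 0.8},
    {"dp": [0, 0.002, 0], "roll": 0, "grip": 0.8},
    {"dp": [0, 0.001, 0], "roll": 0, "grip": 0.8},
    {"dp": [0, 0, 0], "roll": 0, "grip": 0.8},
    {"dp": [0, 0, 0], "roll": 0, "grip": 0.8},
  ],
)

```text
time_s: 7.32
ee_pos: [0.5169, -0.2804, 0.021]
eef_rot: [-1.571, 0.0, 1.395]
force: [-3.0, 1.8, 5.6]
grip_width: 0.0258
```

apply_moves(
  deltas=[
    {"dp": [0, 0, 0], "roll": 0, "grip": 0.35},
    {"dp": [0, 0, 0], "roll": 0, "grip": 0.2},
    {"dp": [0, 0, 0], "roll": 0, "grip": 0.15},
    {"dp": [0, -0.01, 0], "roll": 0, "grip": 0.15},
    {"dp": [0, -0.03, 0], "roll": 0, "grip": 0.15},
    {"dp": [0, -0.045, 0], "roll": 0, "grip": 0.0},
    {"dp": [0, -0.035, 0], "roll": 0, "grip": -0.3},
    {"dp": [0, -0.01, 0], "roll": 0, "grip": -0.3},
  ],
)

```text
time_s: 8.32
ee_pos: [0.5176, -0.2808, 0.1531]
eef_rot: [-1.574, 0.001, 1.395]
force: [1.3, 0.2, 0.5]
grip_width: 0.0605
```

```bash
python3 -c "
from h import *
i=imaging.camera_info('wrist');cv2.imwrite('pics/w3.png',imaging.camera('wrist'))
plan([.4563,-.0369,.15],.052,12)
"
```

```text
t 8.38 pos [ 0.5175 -0.2807  0.1528] rot [-1.5738  0.0012  1.395 ] n 12 dp [0.0115 0.0002 0.0195] roll 0.1119 force [0.3453 0.2424 1.1669] w 0.06081071083270207
```

View pics/w3.png

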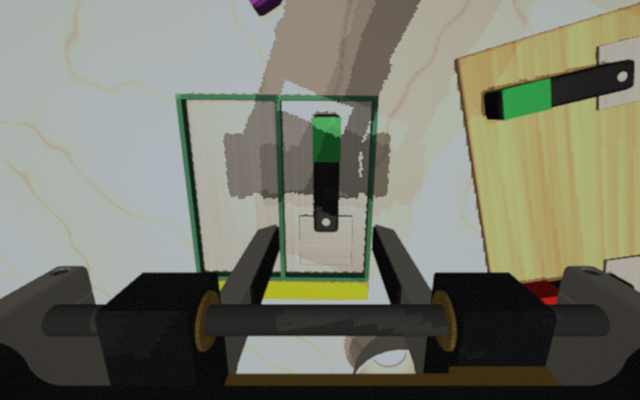

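The first scraper lies flat in the +y compartment with its blade towards the yellow bar. It spans rows 115 to 264, inside walls at rows 101 and 276. Next is the lower green scraper.

apply_moves(
  deltas=[
    {"dp": [0.0115, 0, 0.0195], "roll": 0.112, "grip": -0.3},
    {"dp": [0.0115, 0, 0.0195], "roll": 0.112, "grip": -0.3},
    {"dp": [0.0115, 0, 0.0195], "roll": 0.112, "grip": -0.3},
    {"dp": [0.0115, 0, 0.0195], "roll": 0.112, "grip": -0.3},
    {"dp": [0.0115, 0, 0.0195], "roll": 0.112, "grip": -0.3},
    {"dp": [0.0115, 0, 0.0195], "roll": 0.112, "grip": -0.3},
    {"dp": [0.0115, 0, 0.0195], "roll": 0.112, "grip": -0.3},
    {"dp": [0.0115, 0, 0.0195], "roll": 0.112, "grip": -0.3},
    {"dp": [0.0115, 0, 0.0195], "roll": 0.112, "grip": -0.3},
    {"dp": [0.0115, 0, 0.0195], "roll": 0.112, "grip": -0.3},
  ],
)

```text
time_s: 9.62
ee_pos: [0.441, -0.0783, 0.1493]
eef_rot: [-1.57, 0.002, 0.271]
force: [-0.2, -0.0, -0.2]
grip_width: 0.0612
```

apply_moves(
  deltas=[
    {"dp": [0.0115, 0, 0.0195], "roll": 0.112, "grip": -0.3},
    {"dp": [0.0115, 0, 0.0195], "roll": 0.112, "grip": -0.3},
    {"dp": [0, 0, 0], "roll": 0, "grip": -0.3},
    {"dp": [0, 0, 0], "roll": 0, "grip": -0.3},
  ],
)

```text
time_s: 10.12
ee_pos: [0.4551, -0.0366, 0.1498]
eef_rot: [-1.571, 0.001, 0.053]
force: [0.4, -0.8, -0.7]
grip_width: 0.061
```

```bash
python3 -c "
from h import *
i=imaging.camera_info('wrist');cv2.imwrite('pics/w4.png',imaging.camera('wrist'))
plan([.4563,-.0369,.026],.052,4)
d=np.array([np.cos(1.623),np.sin(1.623)]);o=np.array([.4558,-.0269])
for x,z in((-.085,.04),(-.061,.04),(.035,.04),(.085,.014)): print(x,pix('wrist',[*(o+d*x),z],i))
"
```

```text
t 10.18 pos [ 0.4552 -0.0367  0.15  ] rot [-1.5707  0.0009  0.0525] n 4 dp [ 0.0003  0.031  -0.0001] roll 0.0001 force [-0.2458  0.4397 -0.0908] w 0.06154694031063933
-0.085 [[326.0257 266.6413]]
-0.061 [[326.0692 245.372 ]]
0.035 [[326.2635 150.5068]]
0.085 [[326.3077  95.6889]]
```

View pics/w4.png

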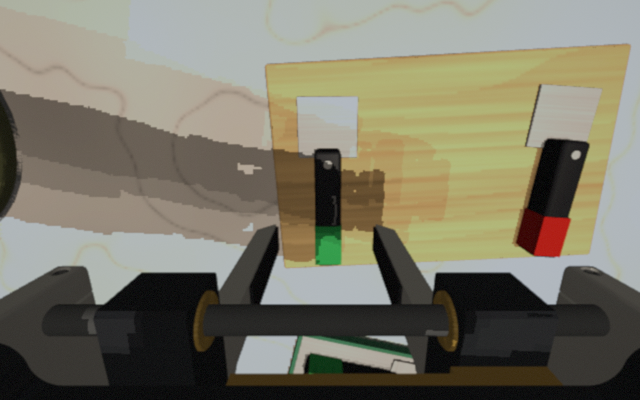

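The second green scraper is centred at column 328, with its butt at row 265 and blade edge at row 96, as predicted. Gripping it.

apply_moves(
  deltas=[
    {"dp": [0.0025, 0.03, 0], "roll": 0, "grip": -0.3},
    {"dp": [0, 0.035, 0], "roll": 0, "grip": -0.3},
    {"dp": [0, 0.035, 0], "roll": 0, "grip": -0.3},
    {"dp": [0, 0.018, 0], "roll": 0, "grip": -0.3},
    {"dp": [0, 0.006, 0], "roll": 0, "grip": -0.3},
    {"dp": [0, 0, 0], "roll": 0, "grip": 0.4},
    {"dp": [0, 0, 0], "roll": 0, "grip": 0.6},
    {"dp": [0, 0, 0], "roll": 0, "grip": 0.8},
    {"dp": [0, 0, 0], "roll": 0, "grip": 0.8},
    {"dp": [0, 0, 0], "roll": 0, "grip": 0.8},
  ],
  newtons=30,
)

```text
time_s: 11.42
ee_pos: [0.4582, -0.0361, 0.0268]
eef_rot: [-1.571, -0.0, 0.051]
force: [-2.3, 0.2, 6.5]
grip_width: 0.0261
```

apply_moves(
  deltas=[
    {"dp": [0, -0.015, 0], "roll": 0, "grip": 0.8},
    {"dp": [0, -0.03, 0], "roll": 0, "grip": 0.8},
    {"dp": [0, -0.04, 0], "roll": 0, "grip": 0.8},
    {"dp": [0, -0.02, 0], "roll": 0, "grip": 0.8},
    {"dp": [0, 0, 0], "roll": 0, "grip": 0.8},
  ],
)

```text
time_s: 12.05
ee_pos: [0.4587, -0.0361, 0.1331]
eef_rot: [-1.571, -0.003, 0.051]
force: [0.6, -1.1, -2.1]
grip_width: 0.0259
```

```bash
python3 -c "
from h import *
plan([.5000,-.3752,.13],-.177-1.5708,14)"
```

```text
t 12.05 pos [ 0.4587 -0.0361  0.1331] rot [-1.5715 -0.0032  0.0511] n 14 dp [ 0.022   0.0002 -0.0173] roll 0.1285 force [ 0.5899 -1.0824 -2.0523] w 0.02589617609759197
```

apply_moves(
  deltas=[
    {"dp": [0.022, 0, -0.0173], "roll": 0.1285, "grip": 0.8},
    {"dp": [0.022, 0, -0.0173], "roll": 0.1285, "grip": 0.8},
    {"dp": [0.022, 0, -0.0173], "roll": 0.1285, "grip": 0.8},
    {"dp": [0.022, 0, -0.0173], "roll": 0.1285, "grip": 0.8},
    {"dp": [0.022, 0, -0.0173], "roll": 0.1285, "grip": 0.8},
    {"dp": [0.022, 0, -0.0173], "roll": 0.1285, "grip": 0.8},
    {"dp": [0.022, 0, -0.0173], "roll": 0.1285, "grip": 0.8},
    {"dp": [0.022, 0, -0.0173], "roll": 0.1285, "grip": 0.8},
    {"dp": [0.022, 0, -0.0173], "roll": 0.1285, "grip": 0.8},
    {"dp": [0.022, 0, -0.0173], "roll": 0.1285, "grip": 0.8},
  ],
)

```text
time_s: 13.3
ee_pos: [0.5537, -0.2795, 0.1299]
eef_rot: [-1.572, 0.002, -1.238]
force: [0.7, 0.1, -1.9]
grip_width: 0.0257
```

apply_moves(
  deltas=[
    {"dp": [0.022, 0, -0.0173], "roll": 0.1285, "grip": 0.8},
    {"dp": [0.022, 0, -0.0173], "roll": 0.1285, "grip": 0.8},
    {"dp": [0.022, 0, -0.0173], "roll": 0.1285, "grip": 0.8},
    {"dp": [0.022, 0, -0.0173], "roll": 0.1285, "grip": 0.8},
    {"dp": [0, 0, 0], "roll": 0, "grip": 0.8},
    {"dp": [0, 0, 0], "roll": 0, "grip": 0.8},
  ],
)

```text
time_s: 14.05
ee_pos: [0.4991, -0.3743, 0.1307]
eef_rot: [-1.572, 0.001, -1.746]
force: [-0.2, -0.6, -1.1]
grip_width: 0.0259
```

```bash
python3 -c "
from h import *
i=imaging.camera_info('wrist');cv2.imwrite('pics/w5.png',imaging.camera('wrist'))
plan([.5000,-.3752,.0265],-.177-1.5708,1)
"
```

```text
t 14.1 pos [ 0.4993 -0.3742  0.1308] rot [-1.5715  0.0006 -1.7459] n 1 dp [0.0009 0.1043 0.0009] roll 0.0019 force [ 0.5514 -0.0244 -1.7295] w 0.025755213633882845
```

View pics/w5.png

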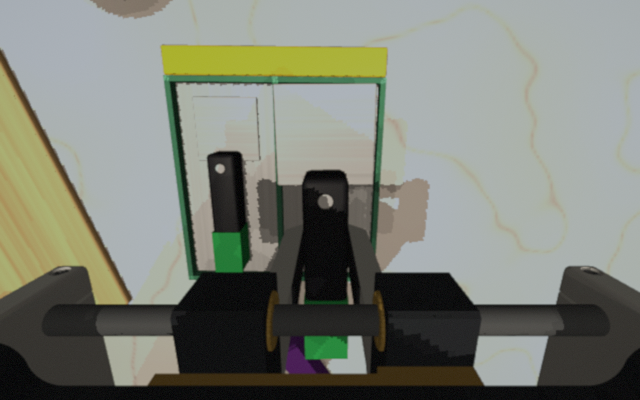

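The handle sits at column 325 in the -y compartment (columns 277 to 381), blade side towards the yellow bar. I shift 1 mm and lower.

apply_moves(
  deltas=[
    {"dp": [0.001, 0.03, 0.001], "roll": 0.002, "grip": 0.8},
    {"dp": [0, 0.035, 0], "roll": 0, "grip": 0.8},
    {"dp": [0, 0.025, 0], "roll": 0, "grip": 0.8},
    {"dp": [0, 0.012, 0], "roll": 0, "grip": 0.8},
    {"dp": [0, 0.003, 0], "roll": 0, "grip": 0.8},
    {"dp": [0, 0.002, 0], "roll": 0, "grip": 0.8},
    {"dp": [0, 0.001, 0], "roll": 0, "grip": 0.8},
    {"dp": [0, 0, 0], "roll": 0, "grip": 0.8},
    {"dp": [0, 0, 0], "roll": 0, "grip": 0.8},
  ],
)

```text
time_s: 15.22
ee_pos: [0.4999, -0.3762, 0.0237]
eef_rot: [-1.57, -0.0, -1.75]
force: [0.5, -0.6, -1.9]
grip_width: 0.026
```

apply_moves(
  deltas=[
    {"dp": [0, 0.001, 0], "roll": 0, "grip": 0.8},
    {"dp": [0, 0.001, 0], "roll": 0, "grip": 0.8},
    {"dp": [0, 0.001, 0], "roll": 0, "grip": 0.8},
    {"dp": [0, 0, 0], "roll": 0, "grip": 0.8},
    {"dp": [0, 0, 0], "roll": 0, "grip": 0.8},
  ],
)

```text
time_s: 15.85
ee_pos: [0.4998, -0.3761, 0.0209]
eef_rot: [-1.571, 0.0, -1.75]
force: [-3.6, 2.9, 6.2]
grip_width: 0.0256
```

Contact confirmed by the force. I release and rise.

apply_moves(
  deltas=[
    {"dp": [0, 0, 0], "roll": 0, "grip": 0.35},
    {"dp": [0, 0, 0], "roll": 0, "grip": 0.2},
    {"dp": [0, 0, 0], "roll": 0, "grip": 0.15},
    {"dp": [0, -0.01, 0], "roll": 0, "grip": 0.15},
    {"dp": [0, -0.03, 0], "roll": 0, "grip": 0.15},
    {"dp": [0, -0.045, 0], "roll": 0, "grip": 0.0},
    {"dp": [0, -0.035, 0], "roll": 0, "grip": -0.3},
    {"dp": [0, -0.01, 0], "roll": 0, "grip": -0.3},
  ],
)

```text
time_s: 16.85
ee_pos: [0.5004, -0.3766, 0.1533]
eef_rot: [-1.567, -0.002, -1.75]
force: [0.1, 0.6, -0.5]
grip_width: 0.0604
```

```bash
python3 -c "
from h import *
cv2.imwrite('pics/w6.png',imaging.camera('wrist'))
plan([.685,-.015,.15],-.016,14)
"
```

```text
t 16.9 pos [ 0.5003 -0.3765  0.1529] rot [-1.568  -0.0016 -1.75  ] n 14 dp [-0.015   0.0002  0.0293] roll -0.1239 force [-0.3029 -0.1614  1.3933] w 0.06095307148429806
```

View pics/w6.png

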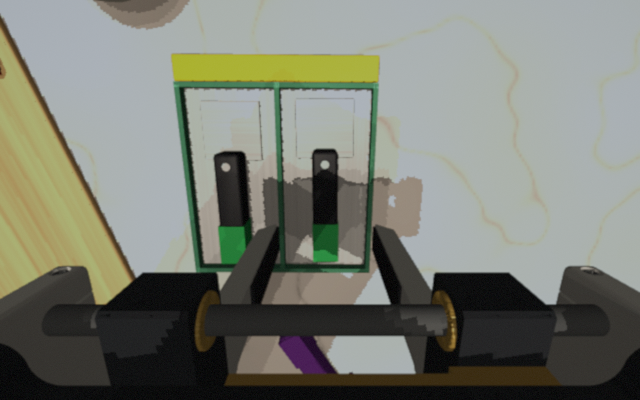

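Both green-tagged scrapers lie flat in their compartments, blades (rows 98 to 158) towards the yellow bar at row 68. Now the red one.

apply_moves(
  deltas=[
    {"dp": [-0.015, 0, 0.0293], "roll": -0.124, "grip": -0.3},
    {"dp": [-0.015, 0, 0.0293], "roll": -0.124, "grip": -0.3},
    {"dp": [-0.015, 0, 0.0293], "roll": -0.124, "grip": -0.3},
    {"dp": [-0.015, 0, 0.0293], "roll": -0.124, "grip": -0.3},
    {"dp": [-0.015, 0, 0.0293], "roll": -0.124, "grip": -0.3},
    {"dp": [-0.015, 0, 0.0293], "roll": -0.124, "grip": -0.3},
    {"dp": [-0.015, 0, 0.0293], "roll": -0.124, "grip": -0.3},
    {"dp": [-0.015, 0, 0.0293], "roll": -0.124, "grip": -0.3},
    {"dp": [-0.015, 0, 0.0293], "roll": -0.124, "grip": -0.3},
    {"dp": [-0.015, 0, 0.0293], "roll": -0.124, "grip": -0.3},
  ],
)

```text
time_s: 18.15
ee_pos: [0.7029, -0.1426, 0.1483]
eef_rot: [-1.571, 0.002, -0.506]
force: [0.5, -0.4, -0.6]
grip_width: 0.0612
```

apply_moves(
  deltas=[
    {"dp": [-0.015, 0, 0.0293], "roll": -0.124, "grip": -0.3},
    {"dp": [-0.015, 0, 0.0293], "roll": -0.124, "grip": -0.3},
    {"dp": [-0.015, 0, 0.0293], "roll": -0.124, "grip": -0.3},
    {"dp": [-0.015, 0, 0.0293], "roll": -0.124, "grip": -0.3},
    {"dp": [0, 0, 0], "roll": 0, "grip": -0.3},
    {"dp": [0, 0, 0], "roll": 0, "grip": -0.3},
  ],
)

```text
time_s: 18.9
ee_pos: [0.6836, -0.0154, 0.1495]
eef_rot: [-1.571, 0.001, -0.016]
force: [0.7, -0.1, -0.5]
grip_width: 0.0611
```

```bash
python3 -c "
from h import *
i=imaging.camera_info('wrist');cv2.imwrite('pics/w7.png',imaging.camera('wrist'))
plan([.685,-.015,.0265],-.016,1)
d=np.array([np.cos(1.5546),np.sin(1.5546)]);o=np.array([.6836,-.005])
for x,z in((-.085,.04),(-.061,.04),(.035,.04),(.085,.014)): print(x,pix('wrist',[*(o+d*x),z],i))
"
```

```text
t 18.95 pos [ 0.6837 -0.0157  0.1496] rot [-1.5708  0.001  -0.016 ] n 1 dp [0.0013 0.1231 0.0007] roll -0.0 force [0.5139 0.2933 0.7402] w 0.06089713703050747
-0.085 [[324.7335 266.1969]]
-0.061 [[324.7357 244.8868]]
0.035 [[324.7453 149.8157]]
0.085 [[324.8211  94.9267]]
```

View pics/w7.png

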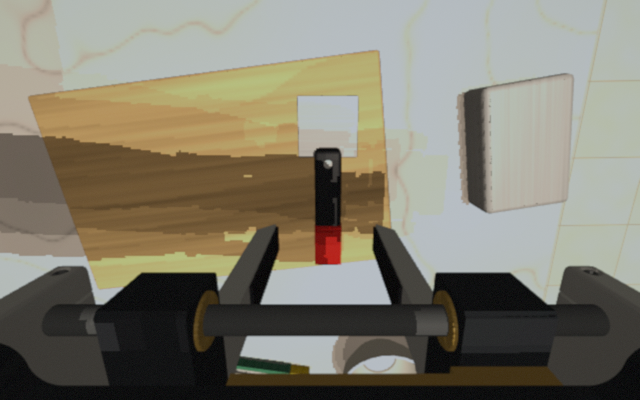

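The red scraper is centred at column 328, with its butt at row 264 and blade edge at row 96. The white block to the right (column 460 and beyond) is clear of the gripper.

apply_moves(
  deltas=[
    {"dp": [0.0025, 0.03, 0], "roll": 0, "grip": -0.3},
    {"dp": [0, 0.035, 0], "roll": 0, "grip": -0.3},
    {"dp": [0, 0.035, 0], "roll": 0, "grip": -0.3},
    {"dp": [0, 0.018, 0], "roll": 0, "grip": -0.3},
    {"dp": [0, 0.005, 0], "roll": 0, "grip": -0.3},
    {"dp": [0, 0, 0], "roll": 0, "grip": 0.4},
    {"dp": [0, 0, 0], "roll": 0, "grip": 0.6},
    {"dp": [0, 0, 0], "roll": 0, "grip": 0.8},
    {"dp": [0, 0, 0], "roll": 0, "grip": 0.8},
    {"dp": [0, 0, 0], "roll": 0, "grip": 0.8},
  ],
  newtons=30,
)

```text
time_s: 20.2
ee_pos: [0.6863, -0.0148, 0.028]
eef_rot: [-1.571, -0.0, -0.014]
force: [-1.8, -0.1, 4.6]
grip_width: 0.0259
```

apply_moves(
  deltas=[
    {"dp": [0, -0.015, 0], "roll": 0, "grip": 0.8},
    {"dp": [0, -0.03, 0], "roll": 0, "grip": 0.8},
    {"dp": [0, -0.04, 0], "roll": 0, "grip": 0.8},
    {"dp": [0, -0.02, 0], "roll": 0, "grip": 0.8},
    {"dp": [0, 0, 0], "roll": 0, "grip": 0.8},
  ],
)

```text
time_s: 20.82
ee_pos: [0.6866, -0.0149, 0.1337]
eef_rot: [-1.571, -0.002, -0.014]
force: [-0.1, -1.1, -2.2]
grip_width: 0.0257
```

```bash
python3 -c "
from h import *
im=cv2.imread('pics/top1.png');i=imaging.camera_info('top')
c=cv2.resize(im[155:245,205:270],None,fx=6,fy=6,interpolation=cv2.INTER_CUBIC);cv2.imwrite('pics/red.png',c)
plan([.5147,.313,.14],1.5708+.05,14)
plan([.5147,.313,.14],-1.5708+.05,14)"
```

```text
t 20.82 pos [ 0.6866 -0.0149  0.1337] rot [-1.5709 -0.0022 -0.0141] n 14 dp [ 0.0077 -0.0004  0.0286] roll -0.1168 force [-0.077  -1.1483 -2.1817] w 0.025670611477048584
t 20.82 pos [ 0.6866 -0.0149  0.1337] rot [-1.5709 -0.0022 -0.0141] n 14 dp [-0.0271 -0.0004  0.0106] roll 0.1076 force [-0.077  -1.1483 -2.1817] w 0.025670611477048584
```

View pics/red.png

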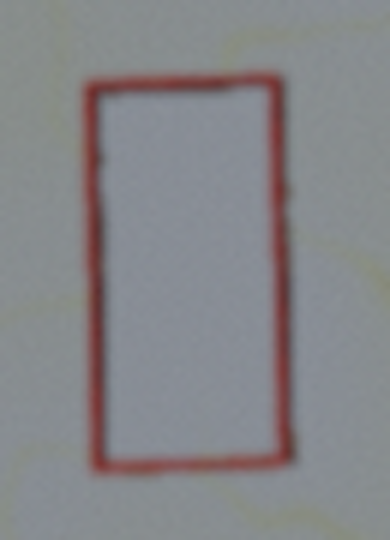

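The red tray's edges lean about 0.028 rad in the image, giving an axis of about 0.053 rad. I will lay the scraper with its blade towards the robot (needs the smaller wrist angle).

apply_moves(
  deltas=[
    {"dp": [0.0077, -0.005, 0.0286], "roll": -0.117, "grip": 0.8},
    {"dp": [0.0077, -0.005, 0.0286], "roll": -0.117, "grip": 0.8},
    {"dp": [0.0077, 0, 0.0286], "roll": -0.117, "grip": 0.8},
    {"dp": [0.0077, 0, 0.0286], "roll": -0.117, "grip": 0.8},
    {"dp": [0.0077, 0, 0.0286], "roll": -0.117, "grip": 0.8},
    {"dp": [0.0077, 0, 0.0286], "roll": -0.117, "grip": 0.8},
    {"dp": [0.0077, 0, 0.0286], "roll": -0.117, "grip": 0.8},
    {"dp": [0.0077, 0, 0.0286], "roll": -0.117, "grip": 0.8},
    {"dp": [0.0077, 0, 0.0286], "roll": -0.117, "grip": 0.8},
    {"dp": [0.0077, 0, 0.0286], "roll": -0.117, "grip": 0.8},
  ],
)

```text
time_s: 22.08
ee_pos: [0.6158, 0.2568, 0.1401]
eef_rot: [-1.569, 0.002, 1.16]
force: [-0.3, 0.1, -3.0]
grip_width: 0.026
```

apply_moves(
  deltas=[
    {"dp": [0.0077, 0, 0.0286], "roll": -0.117, "grip": 0.8},
    {"dp": [0.0077, 0, 0.0286], "roll": -0.117, "grip": 0.8},
    {"dp": [0.0077, 0, 0.0286], "roll": -0.117, "grip": 0.8},
    {"dp": [0.0077, 0, 0.0286], "roll": -0.117, "grip": 0.8},
    {"dp": [0, 0, 0], "roll": 0, "grip": 0.8},
    {"dp": [0, 0, 0], "roll": 0, "grip": 0.8},
  ],
)

```text
time_s: 22.82
ee_pos: [0.5144, 0.3124, 0.1416]
eef_rot: [-1.57, 0.001, 1.622]
force: [-0.1, 0.1, -2.8]
grip_width: 0.0256
```

```bash
python3 -c "
from h import *
i=imaging.camera_info('wrist');cv2.imwrite('pics/w8.png',imaging.camera('wrist'))
plan([.5127,.3136,.0265],1.5708+.055,1)
t=.055;ax=np.array([np.cos(t),np.sin(t)]);ay=np.array([-ax[1],ax[0]]);c=np.array([.5027,.3131])
for a in(-1,1):
  for b in(-1,1): print(pix('wrist',[*(c+a*.1025*ax+b*.051*ay),.016],i))
"
```

```text
t 22.88 pos [0.5146 0.3123 0.1417] rot [-1.57    0.0004  1.6221] n 1 dp [0.0014 0.1152 0.0019] roll -0.0037 force [ 0.7596  0.8125 -3.0412] w 0.025698232612496038
[[271.7373  73.0822]]
[[382.4544  72.6693]]
[[281.2608 272.5153]]
[[373.6204 272.2474]]
```

View pics/w8.png

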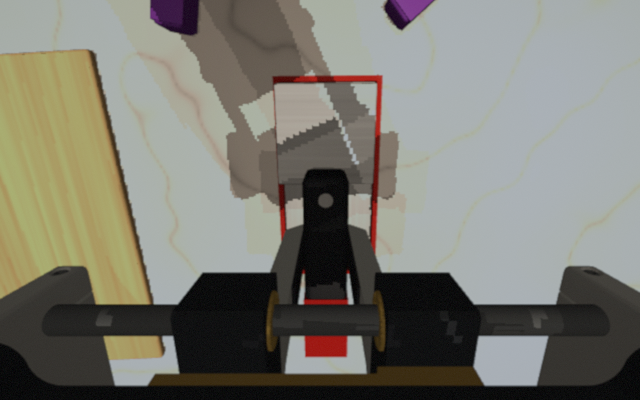

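The red tray's near corners are at (273,77) and (382,77), against (272,73) and (382,73) predicted. I keep x, shift 1 mm sideways and lower.

apply_moves(
  deltas=[
    {"dp": [0.0013, 0.035, 0], "roll": -0.004, "grip": 0.8},
    {"dp": [0, 0.035, 0], "roll": 0, "grip": 0.8},
    {"dp": [0, 0.027, 0], "roll": 0, "grip": 0.8},
    {"dp": [0, 0.014, 0], "roll": 0, "grip": 0.8},
    {"dp": [0, 0.004, 0], "roll": 0, "grip": 0.8},
    {"dp": [0, 0.001, 0], "roll": 0, "grip": 0.8},
    {"dp": [0, 0, 0], "roll": 0, "grip": 0.8},
    {"dp": [0, 0, 0], "roll": 0, "grip": 0.8},
  ],
)

```text
time_s: 23.88
ee_pos: [0.5143, 0.3143, 0.0271]
eef_rot: [-1.572, -0.0, 1.628]
force: [-0.0, 0.4, -1.5]
grip_width: 0.0257
```

apply_moves(
  deltas=[
    {"dp": [0, 0.002, 0], "roll": 0, "grip": 0.8},
    {"dp": [0, 0.001, 0], "roll": 0, "grip": 0.8},
    {"dp": [0, 0.001, 0], "roll": 0, "grip": 0.8},
    {"dp": [0, 0.001, 0], "roll": 0, "grip": 0.8},
    {"dp": [0, 0, 0], "roll": 0, "grip": 0.8},
    {"dp": [0, 0, 0], "roll": 0, "grip": 0.8},
  ],
)

```text
time_s: 24.62
ee_pos: [0.5141, 0.3141, 0.0219]
eef_rot: [-1.571, -0.0, 1.628]
force: [-3.5, -2.5, 5.4]
grip_width: 0.0259
```

apply_moves(
  deltas=[
    {"dp": [0, 0, 0], "roll": 0, "grip": 0.35},
    {"dp": [0, 0, 0], "roll": 0, "grip": 0.2},
    {"dp": [0, 0, 0], "roll": 0, "grip": 0.15},
    {"dp": [0, -0.01, 0], "roll": 0, "grip": 0.15},
    {"dp": [0, -0.03, 0], "roll": 0, "grip": 0.15},
    {"dp": [0, -0.045, 0], "roll": 0, "grip": 0.0},
    {"dp": [0, -0.045, 0], "roll": 0, "grip": -0.3},
    {"dp": [0, -0.03, 0], "roll": 0, "grip": -0.3},
    {"dp": [0, -0.01, 0], "roll": 0, "grip": -0.3},
    {"dp": [0, 0, 0], "roll": 0, "grip": -0.3},
  ],
)

```text
time_s: 25.88
ee_pos: [0.514, 0.3141, 0.1913]
eef_rot: [-1.571, -0.0, 1.628]
force: [-0.2, -0.8, -0.8]
grip_width: 0.0613
```

```bash
python3 -c "
from h import *
w=imaging.camera('wrist');s=imaging.camera('scene')
cv2.imwrite('pics/fin.png',np.vstack([w[:280],s[60:380]]));cv2.imwrite('pics/top2.png',imaging.camera('top'))
o=ctrl.get_obs();print(o['time_s'],o['ee_pos'],o['force'])
"
```

```text
26.025 [0.5137 0.3138 0.1899] [-0.3917  0.513  -0.2003]
```

View pics/fin.png

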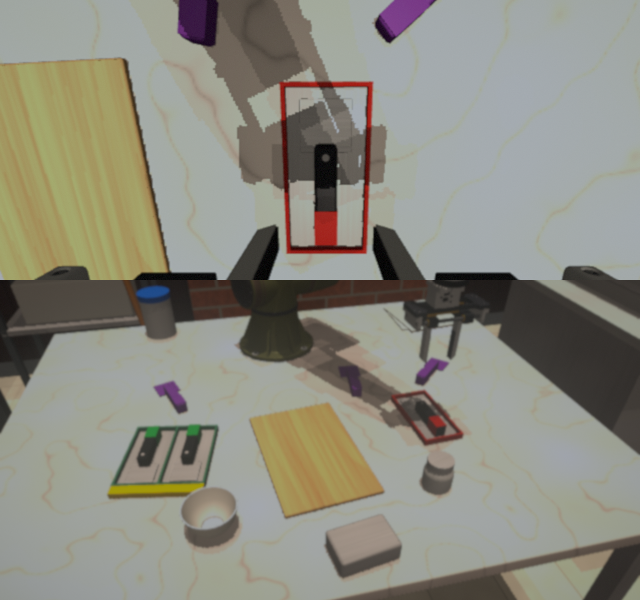

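The final view shows the red scraper inside the red tray: blade edge at row 98, near wall at row 87, about 13 mm of clearance. Both green ones are in place, the board is empty, and the bowl, shaker and purple look-alikes are where they were. Handing in.

```bash
python3 -c "
from station import ctrl
print(ctrl.hand_in())"
```

```text
the job is handed in; nothing more can be done
None
```

All three scrapers are in their trays and the job is handed in at about 26 s of the 72 s allowed.

- **Green tags:** I placed these first. One lies in each compartment of the green tray, with its blade towards the yellow bar.
- **Red tag:** it lies in the red tray with its blade towards the robot.
- **Setting down:** I lowered each one until the force showed contact (about 5–6 N upward), then opened the gripper just enough to let go and lifted clear.

**Last checks:** the wrist and scene pictures show all three scrapers lying flat inside the walls. The bowl, shaker and purple look-alikes look undisturbed, and the gripper is clear with near-zero force. I saved a final top view but did not look at it.

**Disagreement:** the wrist view put both trays 2–4 mm further in +x than the top camera did. I allowed for this when placing; each scraper has about 12 mm of clearance at each end. No check failed.

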